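# Put away thin porcelain cups in matched pairs

## Robot

A 6-joint arm with a two-finger parallel gripper is mounted at the origin on a cart in front of the work surface, level with it; the furniture and walls round the work are solid. World frame = base frame: x ahead of the robot, y to its left, z up, the work surface at z = 0. Lengths are in m, angles in rad, forces in N, time in s.
With the tool pointing down it reaches from about 0.3 to 0.75 m from the base axis. Payload 8.5 kg.
Tool frame: the origin (TCP) lies on the centre line of the jaws, within the pads' length; the fingertips stand 17 mm ahead of it and the grasp point (between the pads) lies 2 mm behind it; z points along the fingers, y is the line along which they close (so a half turn about z gives the same grasp; the last joint's range is limited). The gripper opens to 88 mm and grips with 3 to 60 N. Pads are 18 mm wide; open, the fingers measure 123 mm over their backs; the gripper's body (75 mm by 187 mm) begins 45 mm behind the grasp point.
Start: joints at [1.116, 0.381, 1.297, -0, 1.464, -0.215], TCP at [0.131, 0.534, 0.256] pointing down, gripper open.
Joint ranges: [-3.11, 3.11], [-0.89, 2.33], [0.22, 2.48], [-1.42, 4.56], [0.17, 2.85], [-2.88, 2.88]. Speed limits (rad/s): [2.39, 2.39, 3.14, 3.14, 3.14, 3.14].

## Interface

Orientations are given as a 3x3 rotation matrix whose columns are the frame's x, y, z axes.
In Python, from cell import manip gives the robot as it stands.
- The arm moves only by the shell command python3 -m creep 'ROWS' [OPENING] [FORCE]. ROWS is JSON, a list that holds one entry, the list of rows, each a list of 4 numbers: the shift along the world's x, y, z in units of 50 mm (1.0 is 50 mm), then the turn about the world's z in units of 10 degrees (1.0 is 10 degrees). A call has 1 to 8 rows; each row is the pose to reach, as a shift and turn from the pose commanded when the call began; what a row does not reach only later rows make up. A row lasts 1/8 s, in which the tool goes at most 62.5 mm and 10.7 degrees, less where a joint would pass 70% of its speed; a pose out of reach is approached as far as the arm can. A call with a gripper value outside its range is refused whole. OPENING is the closure in counts, from 0 (fully open) to 255 (shut), set as the call begins (- or left out, the last holds). The fingers move at their own pace and stop on an object; FORCE is the grip in N (left out, the last holds). Time passes only in rows, so rows that repeat a pose let the fingers close. It gives the time, the measured TCP pose, the force, the opening and the grip force at its end, in the units of the state.
- manip.read_state(): the state, without advancing time (a new reading comes with each control period).
- manip.read_camera(name): name is "scene" or "top" or "wrist"; returns the picture (384x512x3 uint8, blue, green, red); there is no depth.
- manip.camera_model(name): a dict with "fx", "fy", "cx", "cy" (pixels), "world_to_cam" (4x4, takes a point from world to camera coordinates); the wrist camera has in their place "tool_from_camera" (4x4, takes a point from camera to tool coordinates, whose origin is the TCP and whose axes are the flange's). Camera axes: x right, y down, z forward; pixel columns grow to the right and rows downward; lengths in m; the calibration is good to about 2 mm. A picture is of the moment at which its call begins: read the wrist's pose just before it. camera_model takes no time and is no camera call.
- manip.hand_in(): hands the job in; it is judged then, once.
The state is a dict: "clock": time; "joint_positions": joint angles; "joint_velocities": joint speeds; "joint_efforts": joint torques, N m; "tool_pos": TCP position; "orientation": TCP orientation; "force": force on the tool from outside, world axes, zero at the start; "torque": the same for the moment, N m; "width": opening from 0.0 (shut) to 1.0 (fully open); "grip_force": force on a finger pad.
Only numpy, scipy, OpenCV 4.12 (cv2) and the standard library are available. Lean on these libraries where they do the work, as an engineer would, in place of code of your own. Each camera call takes 0.05 s, during which the arm holds its last target. There are 200 camera calls.

## Task

Put the thin white porcelain cups away in pairs: stand every mouth-up cup on the wooden board, still mouth-up, and cover it with the mouth-down cup of the very same size, rim exactly on rim; a cup whose partner is not there stays on the board uncovered. The porcelain is fragile: grip and press it with no more than about 12 N a finger. Leave the mug, the spice jar and the tin where they are.

Things in the scene. Friction and masses are not known exactly. Their poses are not given: they have to be found in the camera images.
- board: fixed flat wooden serving board lying on the worktop, 125 x 440 x 15 mm; origin at the centre of its underside, x across its 125 mm width, y along its 440 mm length, z up (top face at +15 mm). A wire drying rack about 0.2 m high stands just behind it, its near carrying handle leaning out towards the board.
- lower_43: plain white thin porcelain cup without handle, round, 43 mm outside diameter at the rim and 39 mm at the foot (straight tapered wall 4.5 mm thick), 40 mm high, 60 g or so, standing mouth-up; origin at the centre of the underside of its foot, z towards its mouth (up)
- upper_43: plain white thin porcelain cup without handle, round, 43 mm outside diameter at the rim and 39 mm at the foot (straight tapered wall 4.5 mm thick), 40 mm high, 60 g or so, standing mouth-down (may be absent); origin at the centre of its rim plane (its mouth, underneath), z towards its foot (up). It belongs on lower_43
- lower_51: plain white thin porcelain cup without handle, round, 51 mm outside diameter at the rim and 46 mm at the foot (straight tapered wall 4.5 mm thick), 43 mm high, 71 g or so, standing mouth-up; origin at the centre of the underside of its foot, z towards its mouth (up)
- upper_51: plain white thin porcelain cup without handle, round, 51 mm outside diameter at the rim and 46 mm at the foot (straight tapered wall 4.5 mm thick), 43 mm high, 71 g or so, standing mouth-down (may be absent); origin at the centre of its rim plane (its mouth, underneath), z towards its foot (up). It belongs on lower_51
- lower_59: plain white thin porcelain cup without handle, round, 59 mm outside diameter at the rim and 53 mm at the foot (straight tapered wall 4.5 mm thick), 46 mm high, 83 g or so, standing mouth-up; origin at the centre of the underside of its foot, z towards its mouth (up)
- upper_59: plain white thin porcelain cup without handle, round, 59 mm outside diameter at the rim and 53 mm at the foot (straight tapered wall 4.5 mm thick), 46 mm high, 83 g or so, standing mouth-down (may be absent); origin at the centre of its rim plane (its mouth, underneath), z towards its foot (up). It belongs on lower_59
- lower_67: plain white thin porcelain cup without handle, round, 67 mm outside diameter at the rim and 60 mm at the foot (straight tapered wall 4.5 mm thick), 49 mm high, 94 g or so, standing mouth-up; origin at the centre of the underside of its foot, z towards its mouth (up)
- upper_67: plain white thin porcelain cup without handle, round, 67 mm outside diameter at the rim and 60 mm at the foot (straight tapered wall 4.5 mm thick), 49 mm high, 94 g or so, standing mouth-down (may be absent); origin at the centre of its rim plane (its mouth, underneath), z towards its foot (up). It belongs on lower_67
- mug: bystander: white mug with handle, 83 x 118 x 94 mm, origin under it
- spice_jar: bystander: small spice jar with red cap, 45 mm across, 106 mm high, origin under it
- bean_tin: bystander: unopened food tin, 57 mm across, 72 mm high, origin under it
Things that resemble listed ones, but are neither listed nor needed, are in the scene too. What is shaped like the upper_67 but blue is not meant. What is shaped like the lower_51 but black is not meant.

How it is judged:
By the outcome, as a careful person would: the job done as asked, in the order asked, and still so for the second after the job is handed in, with the robot touching nothing.
Of upper_43, upper_51, upper_59, upper_67 only 2 to 4 are there at a start; the rules pass over those that are not, and their reading is None.
At some moment in a run one of lower_43, upper_43, lower_51, upper_51, lower_59, upper_59, lower_67, upper_67 may be knocked a few centimetres aside while the robot is not near it.
Once in a run the grip may slacken for a moment while it holds something.
It also fails if it takes over 210 s, if anything falls off the work surface, if the arm or the gripper's body presses on something with over 40 N, if the wrist force passes 120 N, or if a joint passes its speed limit or range.

## Working session

There is one attempt and no reset: what is moved stays moved. The work goes in short steps, Python scripts to look and compute and a shell command to move; the robot and the scene stay as the last step left them, time stands still between calls to the robot, and variables do not carry over. Pictures are saved under pics/ and viewed, at most 14 in all, crops included, and the job is handed in when it is done.

```bash
ls; mkdir -p pics; python3 - <<'E'
from cell import manip
import cv2,numpy as np
s=manip.read_state();print(s['clock'],s['tool_pos'],s['orientation'],s['width'],s['force'])
for n in('scene','top'):
    cv2.imwrite(f'pics/{n}0.png',manip.read_camera(n)); m=manip.camera_model(n);print(n,m)
print(manip.camera_model('wrist'))
E
```

```text
pics
0.0 [0.13051925 0.53403976 0.25514964] [[-9.71385069e-01  2.37509198e-01 -6.54546363e-04]
 [ 2.37509864e-01  9.71384300e-01 -1.26711655e-03]
 [ 3.34864225e-04 -1.38631932e-03 -9.99998983e-01]] 0.9980797940766747 [-0.22719757  0.0555568  -0.3723202 ]
scene {'fx': 476.0811591687593, 'fy': 476.0811591687593, 'cx': 253.0168271951746, 'cy': 181.78751403564488, 'world_to_cam': array([[ 0.68719205, -0.72646593, -0.00378634, -0.35271204],
       [-0.599602  , -0.56422846, -0.56755942,  0.41319916],
       [ 0.41017622,  0.39229262, -0.82332374,  1.36567669],
       [ 0.        ,  0.        ,  0.        ,  1.        ]])}
top {'fx': 411.7779662201567, 'fy': 411.7779662201567, 'cx': 246.73812805092084, 'cy': 195.46973879970133, 'world_to_cam': array([[ 0.14238715, -0.98978608,  0.00702966, -0.04817374],
       [-0.95170462, -0.13885361, -0.27382111,  0.60257302],
       [ 0.27200041,  0.03229845, -0.96175495,  1.25185845],
       [ 0.        ,  0.        ,  0.        ,  1.        ]])}
{'fx': 277.60908090650645, 'fy': 277.60908090650645, 'cx': 256.4445303994391, 'cy': 196.65957771493387, 'tool_from_camera': array([[ 7.84213941e-04, -9.62831236e-01, -2.70102566e-01,
         6.92296357e-02],
       [ 9.99999297e-01,  5.14845713e-04,  1.06812704e-03,
         1.11165570e-03],
       [-8.89364931e-04, -2.70103214e-01,  9.62830963e-01,
        -1.28787368e-01],
       [ 0.00000000e+00,  0.00000000e+00,  0.00000000e+00,
         1.00000000e+00]])}
```

View pics/scene0.png

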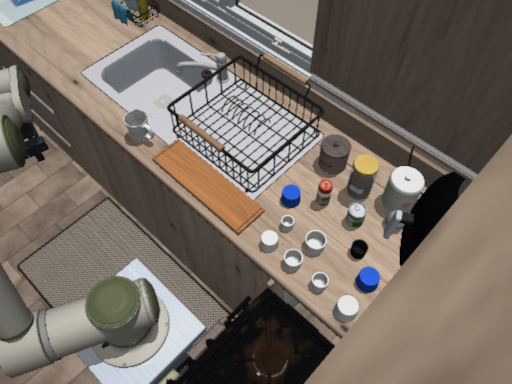

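View pics/top0.png

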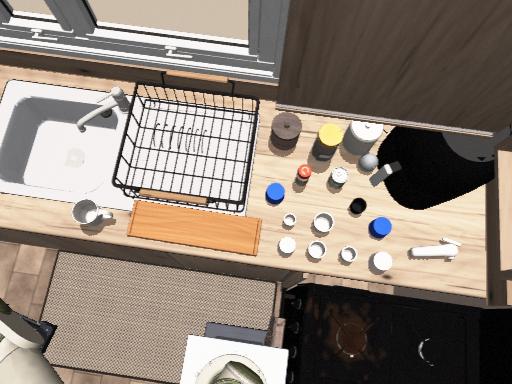

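The scene shows four mouth-up white cups, at top px (290,219), (324,223), (317,249) and (348,254). Two white mouth-down cups are at (287,245) and (382,261). The decoys are blue (275,193) and (381,227), and black (358,206). I'll confirm in an enlarged crop and measure the cups.

```bash
cat > h.py <<'E'
from cell import manip
import cv2,numpy as np
def ray(n,u,v,z,st=None):
    m=manip.camera_model(n); d=np.array([(u-m['cx'])/m['fx'],(v-m['cy'])/m['fy'],1])
    if n=='wrist':
        T=np.eye(4);T[:3,:3]=st['orientation'];T[:3,3]=st['tool_pos'];T=T@m['tool_from_camera']
    else: T=np.linalg.inv(m['world_to_cam'])
    o=T[:3,3];d=T[:3,:3]@d
    return o+d*(z-o[2])/d[2]
E
python3 - <<'E'
from h import *
im=cv2.imread('pics/top0.png');c=im[175:280,260:410]
cv2.imwrite('pics/c0.png',cv2.resize(c,None,fx=5,fy=5,interpolation=cv2.INTER_CUBIC))
hsv=cv2.cvtColor(im,cv2.COLOR_BGR2HSV)
m=((hsv[...,1]<40)&(hsv[...,2]>90)).astype(np.uint8)
cs,_=cv2.findContours(m,cv2.RETR_EXTERNAL,cv2.CHAIN_APPROX_NONE)
for k in cs:
    x,y,w,h=cv2.boundingRect(k)
    if 265<x<400 and 180<y<270 and w>8: print('top',x,y,w,h, ray('top',x+w/2,y+h/2,.03).round(3), w*ray('top',x,y,.045)[2]*0+np.linalg.norm(ray('top',x,y+h/2,.045)-ray('top',x+w,y+h/2,.045)).round(4), hsv[y+h//2,x+w//2])
m=((hsv[...,0]<16)&(hsv[...,1]>150)&(hsv[...,2]>90)).astype(np.uint8)
cs,_=cv2.findContours(m,cv2.RETR_EXTERNAL,cv2.CHAIN_APPROX_NONE)
k=max(cs,key=cv2.contourArea);b=cv2.boxPoints(cv2.minAreaRect(k));print(b,[ray('top',*p,.015).round(3) for p in b])
for uv in ((140,192),(208,200)): print('handle',ray('top',*uv,.2))
E
```

```text
top 369 251 24 22 [ 0.46  -0.422  0.03 ] 0.0771 [ 15   2 253]
top 340 246 18 16 [ 0.471 -0.317  0.03 ] 0.0581 [ 15   2 253]
top 308 240 19 19 [ 0.47  -0.214  0.03 ] 0.0614 [ 15   2 253]
top 278 237 18 19 [ 0.466 -0.114  0.03 ] 0.0582 [ 15   2 253]
top 283 213 14 14 [ 0.555 -0.114  0.03 ] 0.0461 [  0   1 253]
top 313 212 23 21 [ 0.563 -0.229  0.03 ] 0.0757 [  0   1 253]
top 339 210 9 2 [ 0.612 -0.288  0.03 ] 0.0299 [ 19  39 247]
top 368 207 83 16 [ 0.63  -0.508  0.03 ] 0.2754 [ 19  36 248]
[[298. 165.]
 [311. 165.]
 [311. 176.]
 [298. 176.]] [array([ 0.758, -0.121,  0.015]), array([ 0.765, -0.166,  0.015]), array([ 0.725, -0.17 ,  0.015]), array([ 0.718, -0.125,  0.015])]
handle [0.53555236 0.34836019 0.2       ]
handle [0.54036318 0.14560311 0.2       ]
```

View pics/c0.png

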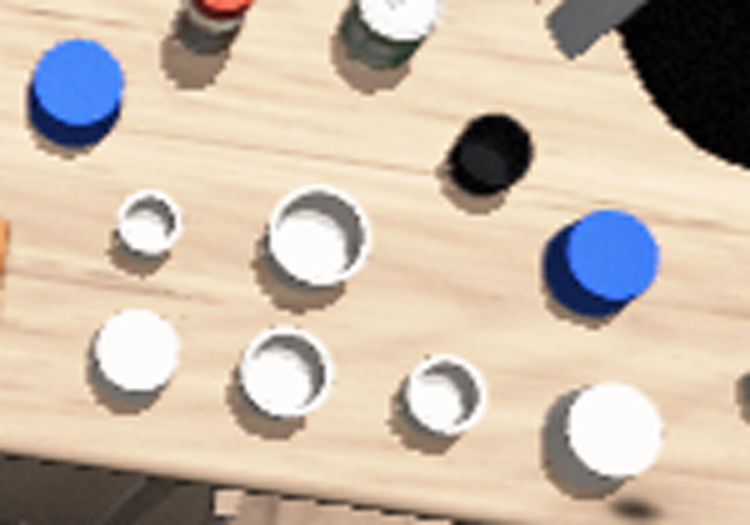

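Reading the crop: the mouth-up rims are lower_43 (150,222), lower_67 (318,235), lower_59 (285,372) and lower_51 (445,395). The white mouth-down cups have foot diameters of about 84 px ≈ 55 mm at (137,352), so upper_59, and about 95 px ≈ 62 mm at (613,430), so upper_67. The blue and black ones are decoys. upper_43 and upper_51 look absent. Next I'll measure the board and the handle.

```bash
python3 - <<'E'
from h import *
im=cv2.imread('pics/top0.png');hsv=cv2.cvtColor(im,cv2.COLOR_BGR2HSV)
print(hsv[225,190],hsv[245,270],hsv[197,175])
h=hsv[225,190].astype(int)
m=((abs(hsv[...,0].astype(int)-h[0])<5)&(hsv[...,1]>h[1]-45)).astype(np.uint8);m[:,280:]=0;m[:195]=0;m[265:]=0
m=cv2.morphologyEx(m,cv2.MORPH_OPEN,np.ones((3,3)))
cs,_=cv2.findContours(m,cv2.RETR_EXTERNAL,cv2.CHAIN_APPROX_NONE)
k=max(cs,key=cv2.contourArea);b=cv2.boxPoints(cv2.minAreaRect(k))
P=np.array([ray('top',*p,.015)[:2] for p in b]);print(b,P.round(3),P.mean(0),[np.linalg.norm(P[i]-P[i-1]).round(3) for i in range(4)])
def tri(a,b):
    A=[];
    for n,(u,v) in(('top',a),('scene',b)):
        m=manip.camera_model(n);K=np.array([[m['fx'],0,m['cx']],[0,m['fy'],m['cy']],[0,0,1]]);A.append(K@m['world_to_cam'][:3])
    X=cv2.triangulatePoints(A[0],A[1],np.array(a,float),np.array(b,float));return (X[:3]/X[3]).ravel().round(3)
print('handle',tri((140,192),(182,119)),tri((208,200),(222,148)))
a=im[175:270,115:275];s=cv2.imread('pics/scene0.png')[95:230,150:270]
a=cv2.resize(a,(640,380));s=cv2.resize(s,(480,540));o=np.zeros((540,640,3),np.uint8)
cv2.imwrite('pics/hb.png',np.hstack([cv2.resize(a,(400,238)),np.zeros((238,5,3),np.uint8),cv2.resize(s,(212,238))]))
E
```

```text
[ 14 138 237] [ 17  56 237] [ 14 106 212]
[[125.97112 235.6879 ]
 [131.659   198.7168 ]
 [262.10983 218.78616]
 [256.42197 255.75726]] [[ 0.428  0.418]
 [ 0.555  0.427]
 [ 0.55  -0.022]
 [ 0.424 -0.02 ]] [0.48892048 0.20092455] [np.float64(0.438), np.float64(0.128), np.float64(0.449), np.float64(0.126)]
handle [0.545 0.358 0.165] [0.535 0.147 0.203]
```

View pics/hb.png

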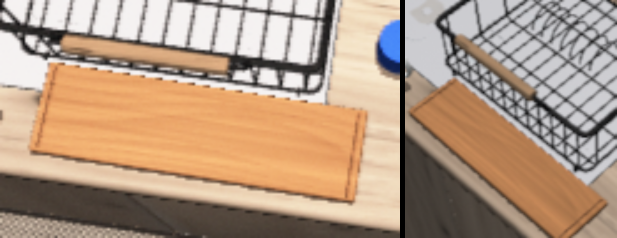

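The board spans x 0.426–0.552 and y −0.02–0.42, nearly square to the axes. The handle lies at x≈0.535–0.545, z≈0.2 and y 0.15–0.36. I plan to place along x=0.46 with the jaws closing along y, in the order 43, 51, 59, 67 from far to near. Moving over lower_43 with the jaws closing along x.

```bash
sed -i '$r /dev/stdin' h.py <<'E'

def cups(name,zr,save=None,mouth_up=True):
    """white cup rim/foot circles in the wrist view at height zr"""
    st=manip.read_state();im=manip.read_camera('wrist')
    if save: cv2.imwrite(save,im)
    hsv=cv2.cvtColor(im,cv2.COLOR_BGR2HSV);m=((hsv[...,1]<25)&(hsv[...,2]>200)).astype(np.uint8)
    cs,_=cv2.findContours(m,cv2.RETR_EXTERNAL,cv2.CHAIN_APPROX_NONE);r=[]
    for k in cs:
        if cv2.contourArea(k)<150: continue
        P=np.array([ray('wrist',*p,zr,st)[:2] for p in cv2.convexHull(k)[:,0]],np.float32)
        c,R=cv2.minEnclosingCircle(P);x,y,w,h=cv2.boundingRect(k)
        print('px',(x+w//2,y+h//2),w,h,'xy',np.round(c,4),'D %.1f'%(2000*R),'d/50mm',np.round((np.array(c)-st['tool_pos'][:2])/.05,3))
    print(st['clock'],'tcp',st['tool_pos'].round(4),'yaw',np.degrees(np.arctan2(-st['orientation'][0,1],st['orientation'][1,1])).round(2),'w',st['width'],'F',st['force'].round(1))
E
python3 -m creep '[[[8.5,-12.95,-1.9,-7.63],[8.5,-12.95,-1.9,-7.63],[8.5,-12.95,-1.9,-7.63],[8.5,-12.95,-1.9,-7.63],[8.5,-12.95,-1.9,-7.63],[8.5,-12.95,-1.9,-7.63],[8.5,-12.95,-1.9,-7.63],[8.5,-12.95,-1.9,-7.63]]]' 0 8
python3 -c "from h import *;print(manip.read_state()['tool_pos'])"
```

```text
clock: 1.1
tool_pos: [0.4037, 0.1174, 0.1947]
orientation: [[0.004, 1.0, 0.0], [1.0, -0.004, 0.0], [0.0, 0.0, -1.0]]
force: [2.0, 0.7, 0.1]
width: 1.0
grip_force: 0.0
[0.40369515 0.1174184  0.19465214]
```

```bash
python3 -m creep '[[[3.0,-4.6,-0.6,0],[3.0,-4.6,-0.6,0],[3.0,-4.6,-0.6,0],[3.0,-4.6,-0.6,0],[3.0,-4.6,-0.6,0],[3.0,-4.6,-0.6,0],[3.0,-4.6,-0.6,0]]]'
python3 -c "
from h import *
cups('',.040,'pics/w1.png')"
```

```text
clock: 1.98
tool_pos: [0.5524, -0.1097, 0.1648]
orientation: [[0.0, 1.0, -0.001], [1.0, -0.0, 0.001], [0.001, -0.001, -1.0]]
force: [0.3, 0.9, -0.6]
width: 1.003
grip_force: 0.0
px (265, 318) 65 25 xy [ 0.5619 -0.2336] D 68.6 d/50mm [ 0.191 -2.477]
px (176, 311) 43 11 xy [ 0.4671 -0.2311] D 45.0 d/50mm [-1.705 -2.429]
px (260, 197) 44 44 xy [ 0.5552 -0.1105] D 43.2 d/50mm [ 0.058 -0.015]
px (167, 200) 56 54 xy [ 0.4671 -0.1138] D 53.3 d/50mm [-1.705 -0.081]
px (438, 5) 74 10 xy [0.6966 0.047 ] D 57.6 d/50mm [2.885 3.134]
px (345, 5) 81 10 xy [0.6232 0.0464] D 63.9 d/50mm [1.417 3.123]
px (284, 5) 26 10 xy [0.5742 0.0488] D 21.0 d/50mm [0.437 3.17 ]
px (383, 17) 258 34 xy [0.6553 0.04  ] D 210.7 d/50mm [2.06  2.993]
1.975 tcp [ 0.5524 -0.1097  0.1648] yaw -90.01 w 1.003236137087849 F [ 0.3  0.9 -0.6]
```

View pics/w1.png

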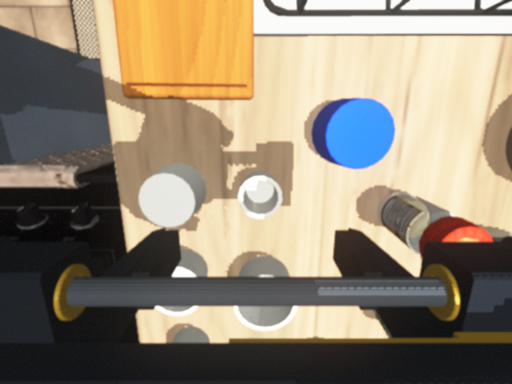

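The wrist picture shows lower_43 at (260,197), D 43.2 mm. upper_59 is at (167,200), where its foot measures 53.3 mm, which confirms the size. The jar is at (405,215) and is clear of the motion. I'll centre by squeezing along x, turn, then squeeze along y and grip.

```bash
python3 -m creep '[[[0.06,-0.02,-0.6,0],[0.06,-0.02,-1.2,0],[0.06,-0.02,-1.8,0],[0.06,-0.02,-2.3,0],[0.06,-0.02,-2.6,0],[0.06,-0.02,-2.8,0],[0.06,-0.02,-2.8,0],[0.06,-0.02,-2.8,0]]]' 70 5
python3 -m creep '[[[0,0,0,0],[0,0,0,0],[0,0,0,0],[0,0,0,0],[0,0,0,0],[0,0,0,0]]]' 180 5
python3 -m creep '[[[0,0,0,0],[0,0,0,0],[0,0,0,0],[0,0,0,0]]]' 70 5
```

```text
clock: 3.02
tool_pos: [0.5563, -0.1117, 0.0256]
orientation: [[0.001, 1.0, 0.001], [1.0, -0.001, -0.0], [-0.0, 0.001, -1.0]]
force: [0.5, -0.5, -0.4]
width: 0.725
grip_force: 0.0
clock: 3.78
tool_pos: [0.5561, -0.1117, 0.0251]
orientation: [[0.001, 1.0, 0.0], [1.0, -0.001, -0.0], [-0.0, 0.0, -1.0]]
force: [-0.4, -0.9, 4.8]
width: 0.47
grip_force: 4.9
clock: 4.28
tool_pos: [0.5559, -0.1116, 0.0248]
orientation: [[0.001, 1.0, -0.0], [1.0, -0.001, 0.0], [0.0, -0.0, -1.0]]
force: [0.4, -0.5, -0.6]
width: 0.726
grip_force: 0.0
```

```bash
python3 -m creep '[[[0,0,0,1],[0,0,0,2],[0,0,0,3],[0,0,0,4],[0,0,0,5],[0,0,0,6],[0,0,0,7],[0,0,0,8]]]'
python3 -m creep '[[[0,0,0,1],[0,0,0,1],[0,0,0,1]]]'
python3 -m creep '[[[0,0,0,0],[0,0,0,0],[0,0,0,0],[0,0,0,0],[0,0,0,0],[0,0,0,0]]]' 180 8
python3 -m creep '[[[0,0,0.2,0],[0,0,0.5,0],[0,0,0.9,0],[0,0,0.9,0]]]'
```

```text
clock: 5.28
tool_pos: [0.5559, -0.1116, 0.0248]
orientation: [[-0.986, 0.169, -0.0], [0.169, 0.986, 0.0], [0.0, 0.0, -1.0]]
force: [-0.4, -0.3, -0.6]
width: 0.723
grip_force: 0.0
clock: 5.65
tool_pos: [0.5559, -0.1116, 0.0249]
orientation: [[-1.0, 0.004, -0.0], [0.004, 1.0, 0.0], [0.0, 0.0, -1.0]]
force: [0.2, -0.1, -1.1]
width: 0.725
grip_force: 0.0
clock: 6.4
tool_pos: [0.556, -0.1117, 0.0249]
orientation: [[-1.0, 0.001, 0.0], [0.001, 1.0, -0.0], [-0.0, -0.0, -1.0]]
force: [-0.2, -0.3, 0.0]
width: 0.458
grip_force: 8.0
clock: 6.9
tool_pos: [0.5567, -0.112, 0.0718]
orientation: [[-1.0, 0.001, 0.004], [0.001, 1.0, -0.002], [-0.004, -0.002, -1.0]]
force: [-0.5, -0.1, -1.2]
width: 0.461
grip_force: 8.0
```

```bash
python3 -m creep '[[[-0.9,1.1,0.1,0],[-1.89,2.2,0.1,0],[-1.89,3.4,0.1,0],[-1.89,4.6,0.1,0],[-1.89,5.8,0.1,0],[-1.89,7,0.1,0],[-1.89,8.2,0.1,0],[-1.89,9.04,0.1,0]]]'
python3 -m creep '[[[0,0,0,0],[0,0,0,0],[0,0,-0.3,0],[0,0,-0.5,0],[0,0,-0.5,0],[0,0,-0.5,0]]]'
```

```text
clock: 7.9
tool_pos: [0.4608, 0.3428, 0.0745]
orientation: [[-1.0, -0.001, -0.0], [-0.001, 1.0, 0.0], [0.0, 0.0, -1.0]]
force: [-0.3, -0.0, -0.4]
width: 0.457
grip_force: 8.0
clock: 8.65
tool_pos: [0.4616, 0.3402, 0.0499]
orientation: [[-1.0, 0.001, 0.0], [0.001, 1.0, 0.0], [-0.0, 0.0, -1.0]]
force: [-0.1, 0.5, -0.8]
width: 0.459
grip_force: 8.0
```

```bash
python3 -m creep '[[[0,0,-0.1,0],[0,0,-0.16,0],[0,0,-0.2,0],[0,0,-0.2,0],[0,0,-0.2,0]]]'
python3 -m creep '[[[0,0,0,0],[0,0,0,0],[0,0,0,0],[0,0,0,0]]]' 70
python3 -m creep '[[[0,0,0.6,0],[0,0,1.3,0],[0,0,2,0],[0,0,2.5,0],[0,0,2.5,0],[0,0,2.5,0]]]' 0
python3 -c "
from h import *
cups('',.055,'pics/w2.png')"
```

```text
clock: 9.28
tool_pos: [0.4614, 0.3404, 0.0399]
orientation: [[-1.0, 0.001, 0.0], [0.001, 1.0, 0.0], [-0.0, 0.0, -1.0]]
force: [0.9, 0.2, -1.9]
width: 0.454
grip_force: 8.0
clock: 9.78
tool_pos: [0.4615, 0.3403, 0.0399]
orientation: [[-1.0, 0.001, 0.0], [0.001, 1.0, 0.0], [-0.0, 0.0, -1.0]]
force: [-0.1, -0.6, -1.0]
width: 0.723
grip_force: 0.0
clock: 10.52
tool_pos: [0.461, 0.3401, 0.1637]
orientation: [[-1.0, 0.001, -0.002], [0.001, 1.0, -0.001], [0.002, -0.001, -1.0]]
force: [-0.0, -0.7, -0.2]
width: 0.999
grip_force: 0.0
px (380, 324) 24 28 xy [0.5929 0.4669] D 42.8 d/50mm [2.637 2.535]
px (349, 322) 16 32 xy [0.5906 0.435 ] D 39.6 d/50mm [2.591 1.897]
px (332, 319) 13 27 xy [0.5875 0.417 ] D 33.8 d/50mm [2.528 1.537]
px (321, 322) 19 32 xy [0.5906 0.4081] D 42.0 d/50mm [2.591 1.36 ]
px (299, 322) 19 32 xy [0.5906 0.3837] D 41.6 d/50mm [2.591 0.872]
px (267, 322) 26 32 xy [0.5906 0.3513] D 45.0 d/50mm [2.591 0.223]
px (236, 324) 24 37 xy [0.5935 0.3205] D 49.2 d/50mm [ 2.65  -0.394]
px (214, 324) 13 37 xy [0.5937 0.2975] D 45.8 d/50mm [ 2.653 -0.853]
px (203, 324) 18 37 xy [0.5936 0.2875] D 46.9 d/50mm [ 2.652 -1.052]
px (180, 324) 25 37 xy [0.5938 0.2618] D 50.4 d/50mm [ 2.655 -1.566]
px (150, 324) 26 37 xy [0.5937 0.2322] D 50.0 d/50mm [ 2.653 -2.16 ]
px (257, 255) 170 43 xy [0.5338 0.3414] D 163.6 d/50mm [1.455 0.026]
px (412, 248) 92 58 xy [0.4975 0.4849] D 85.2 d/50mm [0.729 2.894]
px (409, 211) 28 16 xy [0.4734 0.4793] D 27.0 d/50mm [0.248 2.784]
px (486, 211) 51 61 xy [0.4728 0.5483] D 65.4 d/50mm [0.236 4.163]
px (257, 200) 47 44 xy [0.4618 0.3418] D 41.7 d/50mm [0.016 0.034]
10.525 tcp [0.461  0.3401 0.1637] yaw -0.04 w 0.999325769279702 F [-0.  -0.7 -0.2]
```

View pics/w2.png

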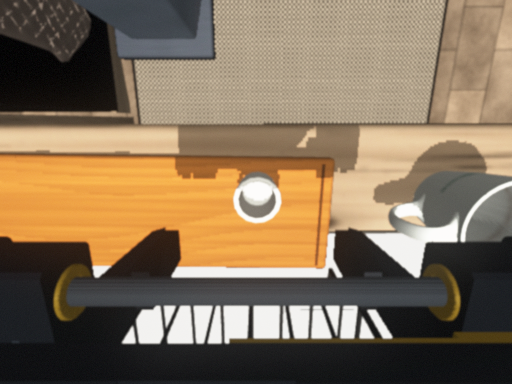

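lower_43 stands on the board at px (257,200), well inside the edges. Next is lower_51.

```bash
sed -i "s/        print('px'/        if not(.018<R<.037) or np.hypot(*(np.array(c)-st['tool_pos'][:2]))>.14: continue\n        print('px'/" h.py
python3 -m creep '[[[0.1,-1.2,0,0],[0.1,-2.4,0,0],[0.1,-3.6,0,0],[0.1,-4.8,0,0],[0.1,-6,0,0],[0.1,-7.2,0,0],[0.1,-8.4,0,0],[0.1,-9.6,0,0]]]' 
python3 -m creep '[[[0.1,-1.2,0,-1],[0.1,-2.4,0,-2],[0.1,-3.5,0,-3],[0.1,-3.5,0,-4],[0.1,-3.5,0,-5],[0.1,-3.5,0,-6],[0.1,-3.5,0,-7],[0.1,-3.5,0,-8]]]' 
python3 -m creep '[[[0,0,0,-1],[0,0,0,-1],[0,0,0,-1]]]' 
python3 -c "
from h import *
cups('',.043,'pics/w3.png')"
```

```text
clock: 11.58
tool_pos: [0.4658, -0.1415, 0.1639]
orientation: [[-1.0, 0.001, -0.002], [0.001, 1.0, 0.001], [0.002, 0.001, -1.0]]
force: [0.7, 0.1, -0.4]
width: 0.998
grip_force: 0.0
clock: 12.58
tool_pos: [0.4711, -0.3144, 0.1635]
orientation: [[-0.167, 0.986, -0.002], [0.986, 0.167, 0.002], [0.002, -0.001, -1.0]]
force: [-0.2, 0.4, -0.0]
width: 1.0
grip_force: 0.0
clock: 12.95
tool_pos: [0.4713, -0.3146, 0.1643]
orientation: [[-0.003, 1.0, -0.001], [1.0, 0.003, 0.001], [0.001, -0.001, -1.0]]
force: [0.8, 0.4, -0.1]
width: 1.001
grip_force: 0.0
px (246, 315) 55 19 xy [ 0.4611 -0.4345] D 57.1 d/50mm [-0.204 -2.398]
px (255, 196) 52 53 xy [ 0.4697 -0.3138] D 51.0 d/50mm [-0.033  0.016]
px (366, 90) 82 87 xy [ 0.5633 -0.2212] D 69.1 d/50mm [1.839 1.867]
px (254, 75) 72 78 xy [ 0.4688 -0.2094] D 59.9 d/50mm [-0.051  2.104]
12.95 tcp [ 0.4713 -0.3146  0.1643] yaw -89.85 w 1.0011839677626302 F [ 0.8  0.4 -0.1]
```

Only one cup measures 51.0 mm, at px (255,196). Centring it and gripping.

```bash
python3 -m creep '[[[-0.03,0.02,-0.6,0],[-0.03,0.02,-1.2,0],[-0.03,0.02,-1.8,0],[-0.03,0.02,-2.3,0],[-0.03,0.02,-2.6,0],[-0.03,0.02,-2.78,0],[-0.03,0.02,-2.78,0],[-0.03,0.02,-2.78,0]]]' 46 5
python3 -m creep '[[[0,0,0,0],[0,0,0,0],[0,0,0,0],[0,0,0,0],[0,0,0,0],[0,0,0,0]]]' 160 5
python3 -m creep '[[[0,0,0,0],[0,0,0,0],[0,0,0,0],[0,0,0,0]]]' 46 5
python3 -m creep '[[[0,0,0,1],[0,0,0,2],[0,0,0,3],[0,0,0,4],[0,0,0,5],[0,0,0,6],[0,0,0,7],[0,0,0,8]]]'
python3 -m creep '[[[0,0,0,1],[0,0,0,1],[0,0,0,1]]]'
python3 -m creep '[[[0,0,0,0],[0,0,0,0],[0,0,0,0],[0,0,0,0],[0,0,0,0],[0,0,0,0]]]' 160 8
python3 -m creep '[[[0,0,0.2,0],[0,0,0.7,0],[0,0,1.2,0],[0,0,1.2,0]]]'
```

```text
clock: 14.0
tool_pos: [0.4703, -0.3139, 0.0266]
orientation: [[0.0, 1.0, 0.001], [1.0, -0.0, -0.001], [-0.001, 0.001, -1.0]]
force: [-0.3, 0.6, -0.4]
width: 0.819
grip_force: 0.0
clock: 14.75
tool_pos: [0.47, -0.3137, 0.0261]
orientation: [[0.001, 1.0, 0.0], [1.0, -0.001, -0.0], [-0.0, 0.0, -1.0]]
force: [0.1, 0.2, 5.2]
width: 0.557
grip_force: 4.9
clock: 15.25
tool_pos: [0.4699, -0.3136, 0.0258]
orientation: [[0.001, 1.0, -0.0], [1.0, -0.001, 0.0], [0.0, -0.0, -1.0]]
force: [0.2, -0.3, -0.5]
width: 0.82
grip_force: 0.0
clock: 16.25
tool_pos: [0.47, -0.3136, 0.0259]
orientation: [[-0.986, 0.169, 0.0], [0.169, 0.986, -0.0], [-0.0, -0.0, -1.0]]
force: [0.4, -0.3, -0.3]
width: 0.82
grip_force: 0.0
clock: 16.62
tool_pos: [0.4699, -0.3136, 0.0258]
orientation: [[-1.0, 0.004, -0.0], [0.004, 1.0, 0.0], [0.0, 0.0, -1.0]]
force: [-0.6, -0.6, -0.3]
width: 0.824
grip_force: 0.0
clock: 17.38
tool_pos: [0.47, -0.3137, 0.0259]
orientation: [[-1.0, 0.001, 0.0], [0.001, 1.0, -0.0], [-0.0, -0.0, -1.0]]
force: [-0.6, -0.6, 0.3]
width: 0.537
grip_force: 8.0
clock: 17.88
tool_pos: [0.4705, -0.3141, 0.0877]
orientation: [[-1.0, 0.001, 0.003], [0.001, 1.0, -0.003], [-0.003, -0.003, -1.0]]
force: [-0.3, -0.2, -1.5]
width: 0.535
grip_force: 8.0
```

```bash
python3 -m creep '[[[-0.16,0.8,0,0],[-0.16,2,0,0],[-0.16,3.2,0,0],[-0.16,4.4,0,0],[-0.16,5.6,0,0],[-0.16,6.8,0,0],[-0.16,8,0,0],[-0.16,9.2,0,0]]]'
python3 -m creep '[[[0,0.9,0,0],[0,1.86,0,0],[0,1.86,-0.2,0],[0,1.86,-0.5,0],[0,1.86,-0.75,0],[0,1.86,-0.75,0],[0,1.86,-0.75,0]]]'
```

```text
clock: 18.88
tool_pos: [0.4613, 0.1483, 0.0852]
orientation: [[-1.0, 0.001, -0.001], [0.001, 1.0, -0.0], [0.001, -0.0, -1.0]]
force: [1.7, -0.8, -0.6]
width: 0.537
grip_force: 8.0
clock: 19.75
tool_pos: [0.4622, 0.2389, 0.0485]
orientation: [[-1.0, 0.002, 0.0], [0.002, 1.0, 0.0], [-0.0, 0.0, -1.0]]
force: [-0.3, 0.3, -0.7]
width: 0.537
grip_force: 8.0
```

```bash
python3 -m creep '[[[0,0,-0.08,0],[0,0,-0.12,0],[0,0,-0.15,0],[0,0,-0.15,0],[0,0,-0.15,0]]]'
python3 -m creep '[[[0,0,0,0],[0,0,0,0],[0,0,0,0],[0,0,0,0]]]' 46
python3 -m creep '[[[0,0,0.6,0],[0,0,1.3,0],[0,0,2,0],[0,0,2.46,0],[0,0,2.46,0],[0,0,2.46,0]]]'
python3 -c "
from h import *
cups('',.058,'pics/w4.png')"
python3 -m creep '[[[0.14,-1.2,0,0],[0.14,-2.4,0,0],[0.14,-3.6,0,0],[0.14,-4.8,0,-0.5],[0.14,-6,0,-1.5],[0.14,-7.2,0,-2.5],[0.14,-8.4,0,-3.5],[0.14,-8.97,0,-4.5]]]'
python3 -m creep '[[[0,0,0,-1],[0,0,0,-2],[0,0,0,-3],[0,0,0,-4],[0,0,0,-4.5],[0,0,0,-4.5],[0,0,0,-4.5]]]' 0
python3 -c "
from h import *
cups('',.046,'pics/w5.png')"
```

```text
clock: 20.38
tool_pos: [0.4619, 0.2394, 0.0409]
orientation: [[-1.0, 0.001, 0.0], [0.001, 1.0, 0.0], [-0.0, 0.0, -1.0]]
force: [0.3, 0.4, -1.1]
width: 0.539
grip_force: 8.0
clock: 20.88
tool_pos: [0.462, 0.2393, 0.0409]
orientation: [[-1.0, 0.001, 0.0], [0.001, 1.0, 0.0], [-0.0, 0.0, -1.0]]
force: [-0.4, -0.5, -0.8]
width: 0.82
grip_force: 0.0
clock: 21.62
tool_pos: [0.4615, 0.2392, 0.1628]
orientation: [[-1.0, 0.001, -0.002], [0.001, 1.0, -0.0], [0.002, -0.0, -1.0]]
force: [0.5, -0.0, -0.3]
width: 0.818
grip_force: 0.0
px (300, 322) 20 32 xy [0.5878 0.2827] D 41.4 d/50mm [2.526 0.869]
px (267, 322) 26 32 xy [0.5878 0.2503] D 44.3 d/50mm [2.526 0.221]
px (236, 322) 24 32 xy [0.5878 0.2199] D 43.4 d/50mm [ 2.526 -0.387]
px (215, 322) 12 32 xy [0.5878 0.198 ] D 38.7 d/50mm [ 2.526 -0.825]
px (203, 322) 18 32 xy [0.5878 0.1874] D 40.7 d/50mm [ 2.526 -1.036]
px (370, 199) 47 45 xy [0.4608 0.3399] D 41.7 d/50mm [-0.014  2.013]
px (257, 201) 57 54 xy [0.4619 0.2407] D 50.0 d/50mm [0.009 0.029]
21.625 tcp [0.4615 0.2392 0.1628] yaw -0.04 w 0.8184750663357864 F [ 0.5 -0.  -0.3]
clock: 22.68
tool_pos: [0.4684, -0.2119, 0.1626]
orientation: [[-0.701, 0.714, -0.001], [0.714, 0.701, 0.001], [0.002, -0.0, -1.0]]
force: [0.5, 1.0, 0.2]
width: 0.817
grip_force: 0.0
clock: 23.55
tool_pos: [0.4688, -0.2091, 0.1633]
orientation: [[-0.001, 1.0, -0.001], [1.0, 0.001, 0.001], [0.001, -0.001, -1.0]]
force: [-0.4, -0.5, 0.3]
width: 1.0
grip_force: 0.0
px (356, 208) 73 63 xy [ 0.5622 -0.2224] D 68.5 d/50mm [ 1.869 -0.267]
px (257, 198) 62 61 xy [ 0.4686 -0.2098] D 59.3 d/50mm [-0.003 -0.014]
px (257, 85) 64 69 xy [ 0.4689 -0.1126] D 53.8 d/50mm [0.002 1.928]
23.55 tcp [ 0.4688 -0.2091  0.1633] yaw -89.94 w 1.0003590798643445 F [-0.4 -0.5  0.3]
```

lower_51 is on the board at px (257,201). lower_59 measures 59.3 mm at px (257,198). I'll open narrower to clear lower_67.

```bash
python3 -m creep '[[[0,-0.01,-0.6,0],[0,-0.01,-1.2,0],[0,-0.01,-1.8,0],[0,-0.01,-2.2,0],[0,-0.01,-2.5,0],[0,-0.01,-2.73,0],[0,-0.01,-2.73,0],[0,-0.01,-2.73,0]]]' 40 5
python3 -m creep '[[[0,0,0,0],[0,0,0,0],[0,0,0,0],[0,0,0,0],[0,0,0,0]]]' 150 5
python3 -m creep '[[[0,0,0,0],[0,0,0,0],[0,0,0,0],[0,0,0,0]]]' 40 5
python3 -m creep '[[[0,0,0,1],[0,0,0,2],[0,0,0,3],[0,0,0,4],[0,0,0,5],[0,0,0,6],[0,0,0,7],[0,0,0,8]]]'
python3 -m creep '[[[0,0,0,1],[0,0,0,1],[0,0,0,1]]]'
python3 -m creep '[[[0,0,0,0],[0,0,0,0],[0,0,0,0],[0,0,0,0],[0,0,0,0]]]' 150 8
python3 -m creep '[[[0,0,0.2,0],[0,0,0.7,0],[0,0,1.2,0],[0,0,1.2,0]]]'
```

```text
clock: 24.6
tool_pos: [0.4692, -0.2098, 0.0279]
orientation: [[0.0, 1.0, 0.001], [1.0, -0.0, -0.001], [-0.001, 0.001, -1.0]]
force: [0.0, 0.1, 0.3]
width: 0.843
grip_force: 0.0
clock: 25.22
tool_pos: [0.4691, -0.2097, 0.0277]
orientation: [[0.001, 1.0, 0.0], [1.0, -0.001, -0.0], [-0.0, 0.0, -1.0]]
force: [-0.7, 0.2, 5.9]
width: 0.643
grip_force: 4.9
clock: 25.72
tool_pos: [0.4689, -0.2097, 0.0273]
orientation: [[0.001, 1.0, -0.0], [1.0, -0.001, 0.0], [0.0, -0.0, -1.0]]
force: [0.1, -0.1, -0.6]
width: 0.846
grip_force: 0.0
clock: 26.72
tool_pos: [0.4689, -0.2096, 0.0274]
orientation: [[-0.986, 0.169, -0.0], [0.169, 0.986, 0.0], [0.0, 0.0, -1.0]]
force: [-1.0, -0.0, -0.8]
width: 0.845
grip_force: 0.0
clock: 27.1
tool_pos: [0.4689, -0.2096, 0.0274]
orientation: [[-1.0, 0.004, -0.0], [0.004, 1.0, 0.0], [0.0, 0.0, -1.0]]
force: [-0.8, 0.2, -0.4]
width: 0.842
grip_force: 0.0
clock: 27.72
tool_pos: [0.469, -0.2096, 0.0274]
orientation: [[-1.0, 0.001, 0.0], [0.001, 1.0, -0.0], [-0.0, -0.0, -1.0]]
force: [0.4, 0.7, -0.8]
width: 0.64
grip_force: 7.9
clock: 28.22
tool_pos: [0.4696, -0.21, 0.089]
orientation: [[-1.0, 0.001, 0.003], [0.001, 1.0, -0.002], [-0.003, -0.002, -1.0]]
force: [-0.0, 1.1, -0.4]
width: 0.643
grip_force: 7.9
```

```bash
python3 -m creep '[[[-0.14,0.8,0,0],[-0.14,2,0,0],[-0.14,3.2,0,0],[-0.14,4.4,0,0],[-0.14,5.6,0,0],[-0.14,6.4,0,0],[-0.14,6.89,0,0],[-0.14,6.89,0,0]]]'
python3 -m creep '[[[0,0,-0.2,0],[0,0,-0.5,0],[0,0,-0.7,0],[0,0,-0.7,0],[0,0,-0.7,0]]]'
```

```text
clock: 29.22
tool_pos: [0.4613, 0.136, 0.0866]
orientation: [[-1.0, -0.002, -0.001], [-0.002, 1.0, -0.0], [0.001, -0.0, -1.0]]
force: [1.0, 0.4, -0.9]
width: 0.64
grip_force: 7.9
clock: 29.85
tool_pos: [0.4621, 0.1346, 0.0525]
orientation: [[-1.0, 0.001, 0.0], [0.001, 1.0, 0.0], [-0.0, 0.0, -1.0]]
force: [0.1, -0.6, -0.8]
width: 0.643
grip_force: 7.9
```

```bash
python3 -m creep '[[[0,0,-0.1,0],[0,0,-0.16,0],[0,0,-0.2,0],[0,0,-0.2,0],[0,0,-0.2,0]]]'
python3 -m creep '[[[0,0,0,0],[0,0,0,0],[0,0,0,0],[0,0,0,0]]]' 40
python3 -m creep '[[[0,0,0.6,0],[0,0,1.3,0],[0,0,2,0],[0,0,2.43,0],[0,0,2.43,0],[0,0,2.43,0]]]'
python3 -c "
from h import *
cups('',.061,'pics/w6.png')"
python3 -m creep '[[[0.4,-1.2,0,0],[0.8,-2.4,0,0],[1.2,-3.6,0,-0.5],[1.6,-4.8,0,-1],[1.8,-6,0,-2],[2.0,-7.1,0,-3],[2.0,-7.1,0,-4],[2.0,-7.1,0,-5]]]'
python3 -m creep '[[[0,0,0,-1],[0,0,0,-2],[0,0,0,-3],[0,0,0,-4],[0,0,0,-4],[0,0,0,-4]]]' 0
python3 -c "
from h import *
cups('',.049,'pics/w7.png')"
```

```text
clock: 30.48
tool_pos: [0.4619, 0.1349, 0.0424]
orientation: [[-1.0, 0.001, -0.0], [0.001, 1.0, 0.0], [0.0, 0.0, -1.0]]
force: [0.0, 0.1, -0.4]
width: 0.64
grip_force: 8.0
clock: 30.98
tool_pos: [0.462, 0.1348, 0.0424]
orientation: [[-1.0, 0.001, 0.0], [0.001, 1.0, -0.0], [-0.0, -0.0, -1.0]]
force: [0.2, -0.6, 0.3]
width: 0.846
grip_force: 0.0
clock: 31.72
tool_pos: [0.4615, 0.1348, 0.1629]
orientation: [[-1.0, 0.001, -0.001], [0.001, 1.0, -0.0], [0.001, -0.0, -1.0]]
force: [-0.0, -0.1, -1.4]
width: 0.844
grip_force: 0.0
px (303, 322) 20 32 xy [0.5855 0.1813] D 40.5 d/50mm [2.479 0.929]
px (270, 322) 26 32 xy [0.5855 0.1487] D 43.8 d/50mm [2.479 0.278]
px (239, 322) 25 32 xy [0.5854 0.1192] D 43.4 d/50mm [ 2.478 -0.313]
px (219, 322) 10 32 xy [0.5855 0.098 ] D 37.5 d/50mm [ 2.48  -0.736]
px (206, 323) 19 35 xy [0.5873 0.0866] D 43.6 d/50mm [ 2.515 -0.965]
px (375, 200) 57 55 xy [0.4612 0.2388] D 49.8 d/50mm [-0.007  2.08 ]
px (257, 202) 66 64 xy [0.4625 0.1361] D 57.7 d/50mm [0.02  0.026]
31.725 tcp [0.4615 0.1348 0.1629] yaw -0.04 w 0.8443251563114654 F [-0.  -0.1 -1.4]
clock: 32.78
tool_pos: [0.5615, -0.2208, 0.1621]
orientation: [[-0.637, 0.771, -0.002], [0.771, 0.637, 0.002], [0.003, -0.001, -1.0]]
force: [0.3, 0.1, -0.3]
width: 0.845
grip_force: 0.0
clock: 33.52
tool_pos: [0.5618, -0.2201, 0.1632]
orientation: [[-0.003, 1.0, -0.001], [1.0, 0.003, 0.001], [0.001, -0.001, -1.0]]
force: [-0.1, 0.3, 0.0]
width: 1.0
grip_force: 0.0
px (256, 200) 72 71 xy [ 0.5612 -0.2219] D 67.0 d/50mm [-0.013 -0.036]
33.525 tcp [ 0.5618 -0.2201  0.1632] yaw -89.85 w 0.9996979520559686 F [-0.1  0.3  0. ]
```

```bash
python3 -c "
from h import *
print('jar cap',ray('top',304,171,.106),'tin',ray('top',340,175,.072),'tin?',ray('top',288,133,.072))"
```

```text
jar cap [ 0.70576519 -0.13430731  0.106     ] tin [ 0.72166186 -0.25796231  0.072     ] tin? [ 0.84741802 -0.06908776  0.072     ]
```

View pics/w7.png

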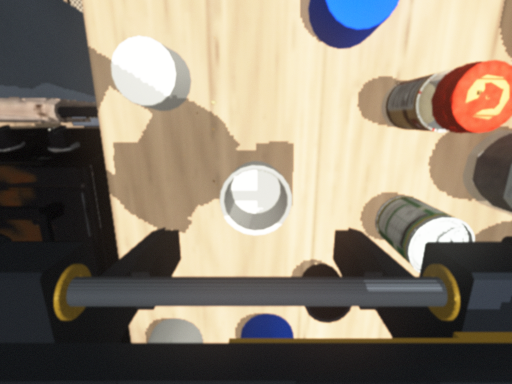

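lower_67 is at (256,200), measuring 67.0 mm. The tin at (425,235) and jar at (440,95) sit more than 3 cm from the gripper's body, and the black cup at (325,290) is clear of the fingers. Gripping.

```bash
python3 -m creep '[[[-0.01,-0.03,-0.6,0],[-0.01,-0.03,-1.2,0],[-0.01,-0.03,-1.7,0],[-0.01,-0.03,-2.2,0],[-0.01,-0.03,-2.5,0],[-0.01,-0.03,-2.7,0],[-0.01,-0.03,-2.7,0],[-0.01,-0.03,-2.7,0]]]' 15 5
python3 -m creep '[[[0,0,0,0],[0,0,0,0],[0,0,0,0],[0,0,0,0],[0,0,0,0]]]' 120 5
python3 -m creep '[[[0,0,0,0],[0,0,0,0],[0,0,0,0],[0,0,0,0]]]' 15 5
python3 -m creep '[[[0,0,0,1],[0,0,0,2],[0,0,0,3],[0,0,0,4],[0,0,0,5],[0,0,0,6],[0,0,0,7],[0,0,0,8]]]'
python3 -m creep '[[[0,0,0,1],[0,0,0,1],[0,0,0,1]]]'
python3 -m creep '[[[0,0,0,0],[0,0,0,0],[0,0,0,0],[0,0,0,0],[0,0,0,0]]]' 120 8
python3 -m creep '[[[0,0,0.2,0],[0,0,0.7,0],[0,0,1.2,0],[0,0,1.2,0]]]'
```

```text
clock: 34.58
tool_pos: [0.5618, -0.2219, 0.0296]
orientation: [[0.0, 1.0, 0.001], [1.0, -0.0, -0.001], [-0.001, 0.001, -1.0]]
force: [-0.1, 0.6, -0.4]
width: 0.938
grip_force: 0.0
clock: 35.2
tool_pos: [0.5616, -0.2217, 0.0292]
orientation: [[0.001, 1.0, 0.0], [1.0, -0.001, -0.0], [-0.0, 0.0, -1.0]]
force: [-0.6, -0.4, 2.8]
width: 0.719
grip_force: 5.1
clock: 35.7
tool_pos: [0.5614, -0.2216, 0.0288]
orientation: [[0.001, 1.0, -0.0], [1.0, -0.001, 0.0], [0.0, -0.0, -1.0]]
force: [-0.2, -0.9, -0.5]
width: 0.937
grip_force: 0.0
clock: 36.7
tool_pos: [0.5614, -0.2217, 0.0288]
orientation: [[-0.986, 0.169, -0.0], [0.169, 0.986, 0.0], [0.0, 0.0, -1.0]]
force: [0.5, 0.6, -0.5]
width: 0.944
grip_force: 0.0
clock: 37.08
tool_pos: [0.5614, -0.2216, 0.0288]
orientation: [[-1.0, 0.004, -0.0], [0.004, 1.0, 0.0], [0.0, 0.0, -1.0]]
force: [0.3, 0.7, -0.1]
width: 0.944
grip_force: 0.0
clock: 37.7
tool_pos: [0.5614, -0.2217, 0.0289]
orientation: [[-1.0, 0.001, -0.0], [0.001, 1.0, -0.0], [0.0, -0.0, -1.0]]
force: [0.5, -0.2, -0.7]
width: 0.737
grip_force: 7.7
clock: 38.2
tool_pos: [0.5622, -0.222, 0.0909]
orientation: [[-1.0, 0.001, 0.003], [0.001, 1.0, -0.002], [-0.003, -0.002, -1.0]]
force: [-0.0, 0.3, -0.4]
width: 0.737
grip_force: 7.7
```

```bash
python3 -m creep '[[[-0.3,0.8,0,0],[-0.7,1.8,0,0],[-1.1,2.9,0,0],[-1.5,4,0,0],[-1.9,4.8,0,0],[-1.9,5.03,0,0],[-1.9,5.03,0,0],[-1.9,5.03,0,0]]]'
python3 -m creep '[[[0,0,-0.2,0],[0,0,-0.5,0],[0,0,-0.7,0],[0,0,-0.8,0],[0,0,-0.88,0],[0,0,-0.91,0],[0,0,-0.91,0],[0,0,-0.91,0]]]'
```

```text
clock: 39.2
tool_pos: [0.4671, 0.0289, 0.0886]
orientation: [[-1.0, 0.002, 0.0], [0.002, 1.0, -0.0], [-0.0, -0.0, -1.0]]
force: [0.3, 0.7, -0.8]
width: 0.738
grip_force: 7.7
clock: 40.2
tool_pos: [0.4665, 0.0298, 0.0437]
orientation: [[-1.0, 0.001, 0.001], [0.001, 1.0, -0.0], [-0.001, -0.0, -1.0]]
force: [-1.8, -1.5, 3.1]
width: 0.736
grip_force: 8.2
```

```bash
python3 -m creep '[[[0,0,0,0],[0,0,0,0],[0,0,0,0],[0,0,0,0]]]' 15
python3 -m creep '[[[0,0,0.6,0],[0,0,1.3,0],[0,0,2,0],[0,0,2.4,0],[0,0,2.4,0],[0,0,2.4,0]]]'
python3 -c "
from h import *
cups('',.064,'pics/w8.png')"
python3 -m creep '[[[0.04,-1,0,-0.5],[0.04,-2,0,-1.5],[0.04,-2.85,0,-2.5],[0.04,-2.85,0,-3.5],[0.04,-2.85,0,-4.5],[0.04,-2.85,0,-5.5],[0.04,-2.85,0,-6.5],[0.04,-2.85,0,-7.5]]]'
python3 -m creep '[[[0,0,0,-1],[0,0,0,-1.5],[0,0,0,-1.5],[0,0,0,-1.5]]]' 0
python3 -c "
from h import *
cups('',.046,'pics/w9.png')"
```

```text
clock: 40.7
tool_pos: [0.4665, 0.0299, 0.0433]
orientation: [[-1.0, 0.001, -0.0], [0.001, 1.0, 0.0], [0.0, 0.0, -1.0]]
force: [-1.1, 0.7, 0.9]
width: 0.944
grip_force: 0.0
clock: 41.45
tool_pos: [0.466, 0.0299, 0.1625]
orientation: [[-1.0, 0.001, -0.001], [0.001, 1.0, 0.0], [0.001, 0.0, -1.0]]
force: [0.4, -0.4, -0.2]
width: 0.942
grip_force: 0.0
px (307, 322) 17 32 xy [0.5871 0.0796] D 39.2 d/50mm [2.422 0.993]
px (294, 322) 11 32 xy [0.5872 0.0685] D 37.2 d/50mm [2.423 0.771]
px (280, 322) 12 32 xy [0.5871 0.0533] D 37.5 d/50mm [2.421 0.467]
px (299, 269) 71 16 xy [0.5294 0.0701] D 65.6 d/50mm [1.268 0.803]
px (101, 199) 58 55 xy [ 0.4635 -0.1015] D 49.5 d/50mm [-0.051 -2.628]
px (256, 202) 77 73 xy [0.467  0.0311] D 65.6 d/50mm [0.019 0.023]
px (378, 196) 68 65 xy [0.4614 0.1343] D 57.5 d/50mm [-0.092  2.088]
41.45 tcp [0.466  0.0299 0.1625] yaw -0.04 w 0.9424712452180581 F [ 0.4 -0.4 -0.2]
clock: 42.5
tool_pos: [0.4681, -0.1125, 0.1623]
orientation: [[-0.252, 0.968, -0.002], [0.968, 0.252, 0.001], [0.001, -0.002, -1.0]]
force: [0.2, -0.1, -1.0]
width: 0.941
grip_force: 0.0
clock: 43.0
tool_pos: [0.4683, -0.1126, 0.1629]
orientation: [[-0.001, 1.0, -0.001], [1.0, 0.001, 0.0], [0.0, -0.001, -1.0]]
force: [-0.8, -0.5, 0.5]
width: 1.001
grip_force: 0.0
px (257, 198) 56 55 xy [ 0.4683 -0.1125] D 53.2 d/50mm [0.    0.002]
43.0 tcp [ 0.4683 -0.1126  0.1629] yaw -89.94 w 1.0010349967225438 F [-0.8 -0.5  0.5]
```

upper_59 is confirmed, with a 53.2 mm foot at px (257,198). All four lower cups are on the board. Centring and gripping upper_59 low.

```bash
python3 -m creep '[[[0,0,-0.6,0],[0,0,-1.2,0],[0,0,-1.8,0],[0,0,-2.3,0],[0,0,-2.6,0],[0,0,-2.8,0],[0,0,-2.8,0],[0,0,-2.8,0]]]' 30 5
python3 -m creep '[[[0,0,0,0],[0,0,0,0],[0,0,0,0],[0,0,0,0],[0,0,0,0]]]' 150 5
python3 -m creep '[[[0,0,0,0],[0,0,0,0],[0,0,0,0],[0,0,0,0]]]' 30 5
python3 -m creep '[[[0,0,0,1],[0,0,0,2],[0,0,0,3],[0,0,0,4],[0,0,0,5],[0,0,0,6],[0,0,0,7],[0,0,0,8]]]'
python3 -m creep '[[[0,0,0,1],[0,0,0,1],[0,0,0,1]]]'
python3 -m creep '[[[0,0,0,0],[0,0,0,0],[0,0,0,0],[0,0,0,0],[0,0,0,0]]]' 150 8
python3 -m creep '[[[0,0,0.2,0],[0,0,0.7,0],[0,0,1.6,0],[0,0,1.9,0],[0,0,1.9,0]]]'
```

```text
clock: 44.05
tool_pos: [0.4687, -0.1128, 0.0239]
orientation: [[0.0, 1.0, 0.001], [1.0, -0.0, -0.0], [-0.0, 0.001, -1.0]]
force: [-0.1, -0.1, -0.0]
width: 0.885
grip_force: 0.0
clock: 44.68
tool_pos: [0.4686, -0.1127, 0.0236]
orientation: [[0.001, 1.0, 0.0], [1.0, -0.001, -0.0], [-0.0, 0.0, -1.0]]
force: [-0.1, -0.5, 4.2]
width: 0.652
grip_force: 5.1
clock: 45.18
tool_pos: [0.4684, -0.1126, 0.0233]
orientation: [[0.001, 1.0, -0.0], [1.0, -0.001, 0.0], [0.0, -0.0, -1.0]]
force: [-0.6, -0.8, 0.1]
width: 0.883
grip_force: 0.0
clock: 46.18
tool_pos: [0.4684, -0.1126, 0.0234]
orientation: [[-0.986, 0.169, -0.0], [0.169, 0.986, 0.0], [0.0, 0.0, -1.0]]
force: [-0.4, 0.2, 0.0]
width: 0.881
grip_force: 0.0
clock: 46.55
tool_pos: [0.4684, -0.1127, 0.0234]
orientation: [[-1.0, 0.004, -0.0], [0.004, 1.0, 0.0], [0.0, 0.0, -1.0]]
force: [1.1, 0.2, 0.1]
width: 0.885
grip_force: 0.0
clock: 47.18
tool_pos: [0.4685, -0.1127, 0.0234]
orientation: [[-1.0, 0.001, 0.0], [0.001, 1.0, -0.0], [-0.0, -0.0, -1.0]]
force: [-0.6, 0.4, -0.5]
width: 0.658
grip_force: 8.0
clock: 47.8
tool_pos: [0.4687, -0.1127, 0.1196]
orientation: [[-1.0, 0.001, 0.002], [0.001, 1.0, -0.001], [-0.002, -0.001, -1.0]]
force: [-0.1, 0.2, -0.7]
width: 0.654
grip_force: 8.0
```

```bash
python3 -m creep '[[[-0.13,0.9,0,0],[-0.13,2,0,0],[-0.13,3.1,0,0],[-0.13,4.1,0,0],[-0.13,4.95,0,0],[-0.13,4.95,0,0],[-0.13,4.95,0,0],[-0.13,4.95,0,0]]]'
python3 -c "
from h import *
cups('',.061,'pics/w10.png')
im=manip.read_camera('top');cv2.imwrite('pics/t10.png',im)
w=cv2.imread('pics/w10.png')
cv2.imwrite('pics/m10.png',np.hstack([cv2.resize(w,(400,300)),cv2.resize(im[175:280,110:250],(400,300))]))"
```

```text
clock: 48.8
tool_pos: [0.462, 0.1339, 0.1181]
orientation: [[-1.0, 0.002, -0.001], [0.002, 1.0, -0.0], [0.001, -0.0, -1.0]]
force: [0.6, -0.6, -1.1]
width: 0.658
grip_force: 8.0
px (402, 213) 71 58 xy [0.4607 0.2385] D 50.0 d/50mm [-0.025  2.092]
px (110, 222) 96 80 xy [0.4679 0.0297] D 68.4 d/50mm [ 0.119 -2.084]
px (259, 196) 76 32 xy [0.4538 0.1366] D 53.1 d/50mm [-0.163  0.056]
48.8 tcp [0.462  0.1339 0.1181] yaw -0.13 w 0.65753076907994 F [ 0.6 -0.6 -1.1]
```

View pics/m10.png

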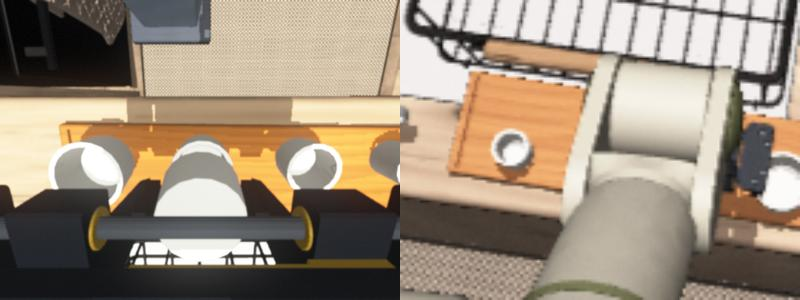

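The held cup at (202,200) hangs in line with the lower_59 rim visible at (202,150), and its neighbours are unchanged. Lowering.

```bash
python3 -m creep '[[[0,0,-0.2,0],[0,0,-0.4,0],[0,0,-0.56,0],[0,0,-0.6,0],[0,0,-0.6,0],[0,0,-0.6,0],[0,0,-0.6,0]]]'
python3 -c "
from h import *
cups('',.061,'pics/w11.png');w=cv2.imread('pics/w11.png');cv2.imwrite('pics/w11c.png',cv2.resize(w[120:360,130:380],(750,600)[:2],interpolation=cv2.INTER_CUBIC)[:600])"
```

```text
clock: 49.78
tool_pos: [0.462, 0.1349, 0.0886]
orientation: [[-1.0, 0.001, 0.001], [0.001, 1.0, 0.0], [-0.001, 0.0, -1.0]]
force: [-0.4, -0.3, -1.0]
width: 0.652
grip_force: 8.0
px (425, 220) 81 50 xy [0.46   0.2385] D 49.1 d/50mm [-0.041  2.072]
px (82, 224) 110 65 xy [0.4658 0.029 ] D 67.7 d/50mm [ 0.076 -2.119]
49.775 tcp [0.462  0.1349 0.0886] yaw -0.03 w 0.6524564571254327 F [-0.4 -0.3 -1. ]
```

View pics/w11c.png

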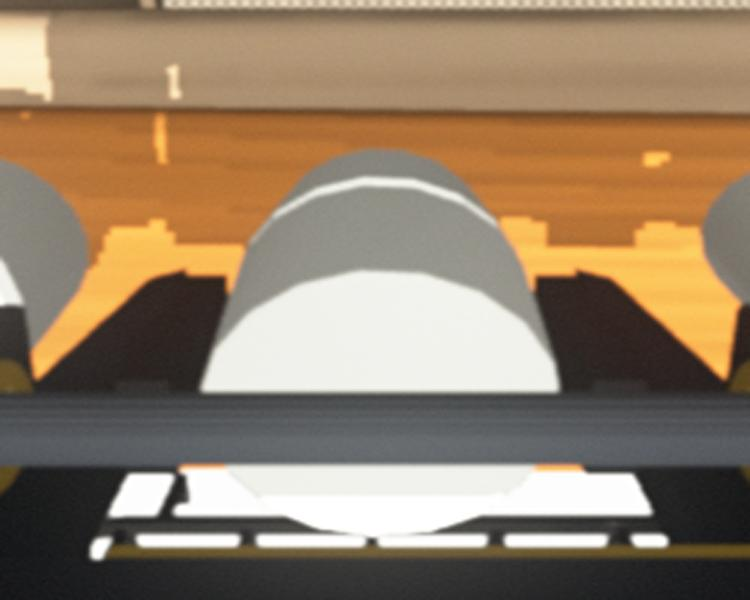

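The crop shows both cups coaxial, with a thin bright gap line about 4 mm deep, symmetric at (380,185). Lowering onto the rim and releasing.

```bash
python3 -m creep '[[[0,0,-0.04,0],[0,0,-0.07,0],[0,0,-0.09,0],[0,0,-0.09,0],[0,0,-0.09,0]]]'
python3 -m creep '[[[0,0,0,0],[0,0,0,0],[0,0,0,0],[0,0,0,0]]]' 35
python3 -m creep '[[[0,0,0.4,0],[0,0,0.9,0],[0,0,1.3,0],[0,0,1.6,0],[0,0,1.6,0],[0,0,1.6,0],[0,0,1.6,0]]]'
python3 -c "
from h import *
cups('',.107,'pics/w12.png');cv2.imwrite('pics/t12.png',manip.read_camera('top'))"
```

```text
clock: 50.45
tool_pos: [0.462, 0.1349, 0.0844]
orientation: [[-1.0, 0.001, 0.001], [0.001, 1.0, -0.0], [-0.001, -0.0, -1.0]]
force: [-2.2, -0.9, 6.2]
width: 0.657
grip_force: 8.2
clock: 50.95
tool_pos: [0.462, 0.1348, 0.0838]
orientation: [[-1.0, 0.001, -0.0], [0.001, 1.0, 0.0], [0.0, 0.0, -1.0]]
force: [-0.1, -0.1, -0.5]
width: 0.863
grip_force: 0.0
clock: 51.82
tool_pos: [0.4617, 0.1348, 0.1632]
orientation: [[-1.0, 0.001, -0.001], [0.001, 1.0, -0.0], [0.001, -0.0, -1.0]]
force: [0.1, -0.3, -0.1]
width: 0.861
grip_force: 0.0
px (206, 324) 19 37 xy [0.5498 0.0965] D 36.6 d/50mm [ 1.762 -0.767]
px (257, 220) 72 69 xy [0.4626 0.1361] D 52.1 d/50mm [0.018 0.025]
px (375, 200) 57 54 xy [0.4476 0.2183] D 39.9 d/50mm [-0.281  1.67 ]
px (135, 206) 77 73 xy [0.4528 0.0511] D 54.0 d/50mm [-0.178 -1.674]
51.825 tcp [0.4617 0.1348 0.1632] yaw -0.04 w 0.86107220762368 F [ 0.1 -0.3 -0.1]
```

View pics/w12.png

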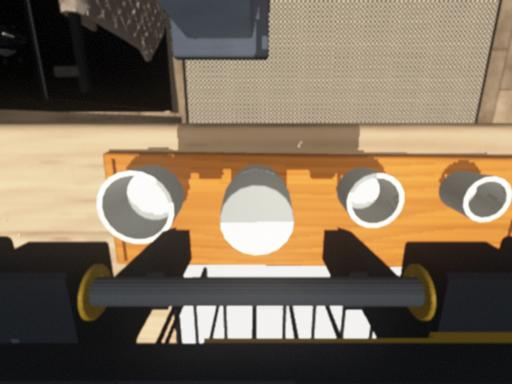

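The pair stands at (257,220). Its foot reads (0.4626, 0.1361), the same as the lower rim read. Next is upper_67.

```bash
python3 -m creep '[[[0,-1.2,0,0],[0,-2.4,0,0],[0,-3.6,0,-0.5],[0,-4.8,0,-1.5],[0,-6,0,-2.5],[0,-7.2,0,-3.5],[0,-8.4,0,-4.5],[0,-9.6,0,-5.5]]]' 0
python3 -m creep '[[[0,-0.9,0,-1],[0,-1.5,0,-2],[0,-1.5,0,-3],[0,-1.5,0,-3.5],[0,-1.5,0,-3.5],[0,-1.5,0,-3.5]]]'
python3 -c "
from h import *
cups('',.049,'pics/w13.png')"
```

```text
clock: 52.92
tool_pos: [0.4616, -0.3472, 0.1635]
orientation: [[-0.568, 0.823, -0.0], [0.823, 0.568, 0.0], [0.001, 0.0, -1.0]]
force: [1.7, 0.3, -0.4]
width: 0.999
grip_force: 0.0
clock: 53.68
tool_pos: [0.462, -0.4201, 0.1637]
orientation: [[-0.001, 1.0, -0.0], [1.0, 0.001, 0.0], [0.0, -0.0, -1.0]]
force: [0.9, -0.3, 0.1]
width: 1.0
grip_force: 0.0
px (232, 229) 65 61 xy [ 0.4395 -0.4502] D 61.6 d/50mm [-0.448 -0.603]
53.675 tcp [ 0.462  -0.4201  0.1637] yaw -89.93 w 1.0002005001179664 F [ 0.9 -0.3  0.1]
```

upper_67 now lies at (0.4395, −0.4502), so it seems to have been knocked. I'll recentre and look.

```bash
python3 -m creep '[[[-0.45,-0.6,0,0],[-0.45,-0.6,0,0],[-0.45,-0.6,0,0],[-0.45,-0.6,0,0]]]'
python3 -c "
from h import *
cups('',.049,'pics/w14.png')"
```

```text
clock: 54.22
tool_pos: [0.4399, -0.4495, 0.1639]
orientation: [[-0.0, 1.0, 0.0], [1.0, 0.0, 0.0], [0.0, 0.0, -1.0]]
force: [-0.3, 0.0, 0.5]
width: 0.999
grip_force: 0.0
px (255, 199) 65 63 xy [ 0.4394 -0.4507] D 60.9 d/50mm [-0.011 -0.025]
54.225 tcp [ 0.4399 -0.4495  0.1639] yaw -89.97 w 0.9987618527550826 F [-0.3  0.   0.5]
```

View pics/w14.png

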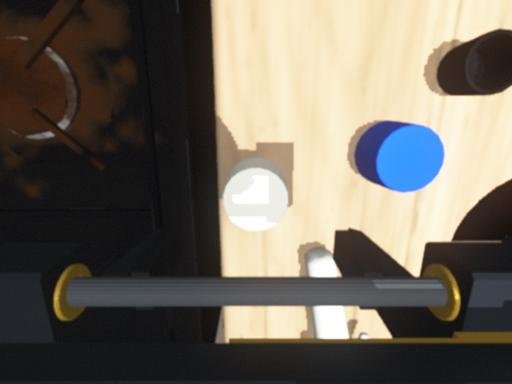

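upper_67 at (255,199) is now 35 mm from the counter edge (edge at px 217), so jaws closing along x would hang over the edge. I'll grip it along y, carry it inward, and centre it there.

```bash
python3 -m creep '[[[-0.01,-0.03,0,1],[-0.01,-0.03,0,2],[-0.01,-0.03,0,3],[-0.01,-0.03,0,4],[-0.01,-0.03,0,5],[-0.01,-0.03,0,6],[-0.01,-0.03,0,7],[-0.01,-0.03,0,8]]]' 10 5
python3 -m creep '[[[0,0,-0.3,1],[0,0,-0.9,1],[0,0,-1.5,1],[0,0,-2.1,1],[0,0,-2.5,1],[0,0,-2.8,1],[0,0,-2.8,1],[0,0,-2.8,1]]]'
python3 -m creep '[[[0,0,0,0],[0,0,0,0],[0,0,0,0],[0,0,0,0],[0,0,0,0]]]' 120 8
python3 -m creep '[[[0,0,0.2,0],[0,0,0.5,0],[0.4,0.8,0.5,0],[0.7,1.6,0.5,0],[0.7,2.2,0.5,0],[0.7,2.2,0.5,0],[0.7,2.2,0.5,0]]]'
```

```text
clock: 55.28
tool_pos: [0.4393, -0.4512, 0.1639]
orientation: [[-0.986, 0.168, 0.0], [0.168, 0.986, 0.0], [-0.0, 0.0, -1.0]]
force: [-0.8, -0.3, 0.5]
width: 0.959
grip_force: 0.0
clock: 56.28
tool_pos: [0.4393, -0.4519, 0.0247]
orientation: [[-1.0, 0.001, 0.001], [0.001, 1.0, -0.001], [-0.001, -0.001, -1.0]]
force: [1.3, 0.0, 0.4]
width: 0.958
grip_force: 0.0
clock: 56.9
tool_pos: [0.4391, -0.4518, 0.0243]
orientation: [[-1.0, 0.001, 0.0], [0.001, 1.0, -0.001], [-0.0, -0.001, -1.0]]
force: [-0.8, 1.1, 5.1]
width: 0.741
grip_force: 8.1
clock: 57.78
tool_pos: [0.4741, -0.3426, 0.0495]
orientation: [[-1.0, 0.001, 0.001], [0.001, 1.0, -0.001], [-0.001, -0.001, -1.0]]
force: [-0.1, -0.3, -1.2]
width: 0.741
grip_force: 7.9
```

```bash
python3 -m creep '[[[0,0,-0.2,0],[0,0,-0.4,0],[0,0,-0.51,0],[0,0,-0.51,0],[0,0,-0.51,0]]]'
python3 -m creep '[[[0,0,0,0],[0,0,0,0],[0,0,0,0],[0,0,0,0]]]' 10 5
python3 -m creep '[[[0,0,0,-1],[0,0,0,-2],[0,0,0,-3],[0,0,0,-4],[0,0,0,-5],[0,0,0,-6],[0,0,0,-7],[0,0,0,-8]]]'
python3 -m creep '[[[0,0,0,-1],[0,0,0,-1],[0,0,0,-1]]]'
python3 -m creep '[[[0,0,0,0],[0,0,0,0],[0,0,0,0],[0,0,0,0],[0,0,0,0]]]' 120 5
python3 -m creep '[[[0,0,0,0],[0,0,0,0],[0,0,0,0],[0,0,0,0]]]' 10 5
python3 -m creep '[[[0,0,0,1],[0,0,0,2],[0,0,0,3],[0,0,0,4],[0,0,0,5],[0,0,0,6],[0,0,0,7],[0,0,0,8]]]'
python3 -m creep '[[[0,0,0,1],[0,0,0,1],[0,0,0,1]]]'
python3 -m creep '[[[0,0,0,0],[0,0,0,0],[0,0,0,0],[0,0,0,0],[0,0,0,0]]]' 120 8
python3 -m creep '[[[0,0,0.2,0],[0,0,0.7,0],[0,0,1.6,0],[0,0,2,0],[0,0,2,0],[0,0,2,0]]]'
```

```text
clock: 58.4
tool_pos: [0.4738, -0.3417, 0.023]
orientation: [[-1.0, 0.001, -0.0], [0.001, 1.0, 0.0], [0.0, 0.0, -1.0]]
force: [0.1, 0.6, -1.7]
width: 0.743
grip_force: 7.9
clock: 58.9
tool_pos: [0.474, -0.3417, 0.0234]
orientation: [[-1.0, 0.001, 0.0], [0.001, 1.0, -0.0], [-0.0, -0.0, -1.0]]
force: [0.6, -0.3, 0.1]
width: 0.966
grip_force: 0.0
clock: 59.9
tool_pos: [0.474, -0.3417, 0.0234]
orientation: [[-0.167, 0.986, 0.0], [0.986, 0.167, -0.0], [-0.0, 0.0, -1.0]]
force: [-0.7, 0.5, -0.1]
width: 0.965
grip_force: 0.0
clock: 60.28
tool_pos: [0.4739, -0.3416, 0.0234]
orientation: [[-0.003, 1.0, -0.0], [1.0, 0.003, -0.0], [-0.0, -0.0, -1.0]]
force: [-0.6, -0.1, -0.2]
width: 0.961
grip_force: 0.0
clock: 60.9
tool_pos: [0.4739, -0.3416, 0.0234]
orientation: [[0.001, 1.0, -0.0], [1.0, -0.001, 0.0], [0.0, -0.0, -1.0]]
force: [-0.0, 0.2, 0.1]
width: 0.753
grip_force: 5.0
clock: 61.4
tool_pos: [0.4739, -0.3417, 0.0234]
orientation: [[0.001, 1.0, 0.0], [1.0, -0.001, -0.0], [-0.0, 0.0, -1.0]]
force: [0.1, 0.1, -0.3]
width: 0.958
grip_force: 0.0
clock: 62.4
tool_pos: [0.474, -0.3417, 0.0234]
orientation: [[-0.986, 0.169, 0.0], [0.169, 0.986, -0.0], [-0.0, -0.0, -1.0]]
force: [-0.8, -0.2, 0.3]
width: 0.96
grip_force: 0.0
clock: 62.78
tool_pos: [0.4739, -0.3417, 0.0234]
orientation: [[-1.0, 0.004, 0.0], [0.004, 1.0, -0.0], [-0.0, -0.0, -1.0]]
force: [-0.2, -0.8, 0.4]
width: 0.961
grip_force: 0.0
clock: 63.4
tool_pos: [0.474, -0.3417, 0.0234]
orientation: [[-1.0, 0.001, 0.0], [0.001, 1.0, -0.0], [-0.0, -0.0, -1.0]]
force: [-0.2, -0.3, -1.0]
width: 0.743
grip_force: 8.0
clock: 64.15
tool_pos: [0.4736, -0.3413, 0.1225]
orientation: [[-1.0, 0.001, -0.001], [0.001, 1.0, 0.001], [0.001, 0.001, -1.0]]
force: [0.4, 0.5, -1.8]
width: 0.742
grip_force: 7.9
```

```bash
python3 -m creep '[[[-0.15,1,0,0],[-0.15,2.2,0,0],[-0.15,3.4,0,0],[-0.15,4.6,0,0],[-0.15,5.8,0,0],[-0.15,6.8,0,0],[-0.15,7.43,0,0],[-0.15,7.43,0,0]]]'
python3 -m creep '[[[0,0,-0.2,0],[0,0,-0.4,0],[0,0,-0.56,0],[0,0,-0.62,0],[0,0,-0.62,0],[0,0,-0.62,0],[0,0,-0.62,0]]]'
python3 -c "
from h import *
cups('',.064,'pics/w15.png');w=cv2.imread('pics/w15.png');cv2.imwrite('pics/w15c.png',cv2.resize(w[120:360,130:380],(750,600),interpolation=cv2.INTER_CUBIC))"
```

```text
clock: 65.15
tool_pos: [0.4657, 0.0316, 0.1225]
orientation: [[-1.0, -0.003, -0.002], [-0.003, 1.0, 0.0], [0.002, 0.0, -1.0]]
force: [1.0, -0.2, -0.5]
width: 0.742
grip_force: 7.9
clock: 66.03
tool_pos: [0.4665, 0.0299, 0.0926]
orientation: [[-1.0, 0.001, 0.0], [0.001, 1.0, -0.0], [-0.0, -0.0, -1.0]]
force: [-0.2, 0.6, -1.1]
width: 0.739
grip_force: 7.9
px (476, 234) 71 47 xy [0.4651 0.1663] D 44.2 d/50mm [-0.028  2.73 ]
66.025 tcp [0.4665 0.0299 0.0926] yaw -0.04 w 0.7392703904710445 F [-0.2  0.6 -1.1]
```

View pics/w15c.png

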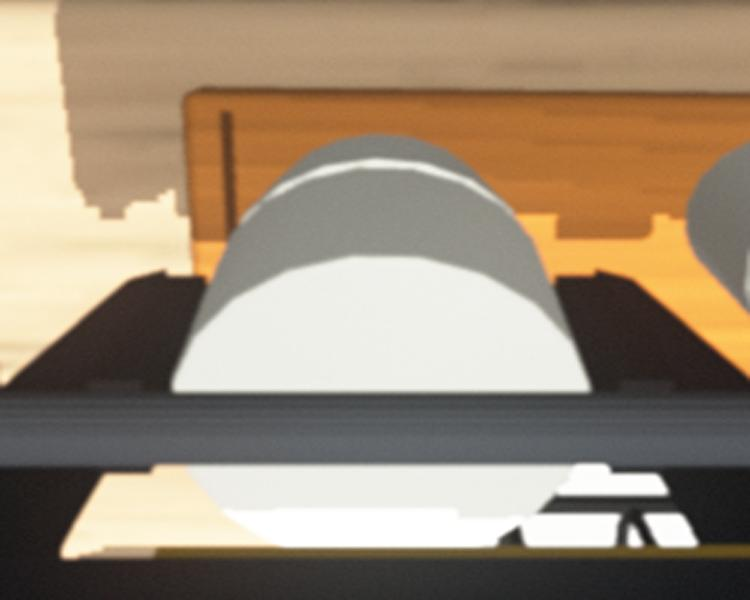

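The crop shows both cups coaxial, with an even gap line at (380,165). Seating and releasing.

```bash
python3 -m creep '[[[0,0,-0.05,0],[0,0,-0.08,0],[0,0,-0.105,0],[0,0,-0.105,0],[0,0,-0.105,0]]]'
python3 -m creep '[[[0,0,0,0],[0,0,0,0],[0,0,0,0],[0,0,0,0]]]' 15
python3 -m creep '[[[0,0,0.4,0],[0,0,0.9,0],[0,0,1.3,0],[0,0,1.55,0],[0,0,1.55,0],[0,0,1.55,0],[0,0,1.55,0]]]'
python3 -c "
from h import *
cups('',.113,'pics/w16.png')"
python3 -m creep '[[[-1,-1,2,0],[-2,-2,3,0],[-2,-3,3,0],[-2,-4,3,0],[-2,-5,3,0],[-2,-5,3,0],[-2,-5,3,0],[-2,-5,3,0]]]'
python3 -c "
from h import *
w=cv2.imread('pics/w16.png')
t=manip.read_camera('top');s=manip.read_camera('scene')
cv2.imwrite('pics/fin.png',np.hstack([cv2.resize(w,(400,300)),cv2.resize(s[130:235,140:280],(400,300))]))
cv2.imwrite('pics/tfin.png',t)
st=manip.read_state();print(st['tool_pos'])"
```

```text
clock: 66.7
tool_pos: [0.4665, 0.0299, 0.0874]
orientation: [[-1.0, 0.001, 0.0], [0.001, 1.0, -0.0], [-0.0, -0.0, -1.0]]
force: [-1.9, 0.6, 6.5]
width: 0.744
grip_force: 8.2
clock: 67.2
tool_pos: [0.4665, 0.0299, 0.0871]
orientation: [[-1.0, 0.001, -0.0], [0.001, 1.0, 0.0], [0.0, 0.0, -1.0]]
force: [0.4, 0.3, 0.9]
width: 0.941
grip_force: 0.0
clock: 68.08
tool_pos: [0.4662, 0.0299, 0.164]
orientation: [[-1.0, 0.001, -0.001], [0.001, 1.0, 0.0], [0.001, 0.0, -1.0]]
force: [-0.8, -0.3, 0.3]
width: 0.941
grip_force: 0.0
px (405, 213) 73 70 xy [0.4601 0.1325] D 51.1 d/50mm [-0.122  2.051]
68.075 tcp [0.4662 0.0299 0.164 ] yaw -0.04 w 0.9412559333728562 F [-0.8 -0.3  0.3]
clock: 69.12
tool_pos: [0.3664, -0.2192, 0.3143]
orientation: [[-1.0, 0.0, -0.0], [0.0, 1.0, 0.001], [0.0, 0.001, -1.0]]
force: [0.5, 0.0, -0.2]
width: 0.941
grip_force: 0.0
[ 0.36656505 -0.21903614  0.31456464]
```

View pics/fin.png

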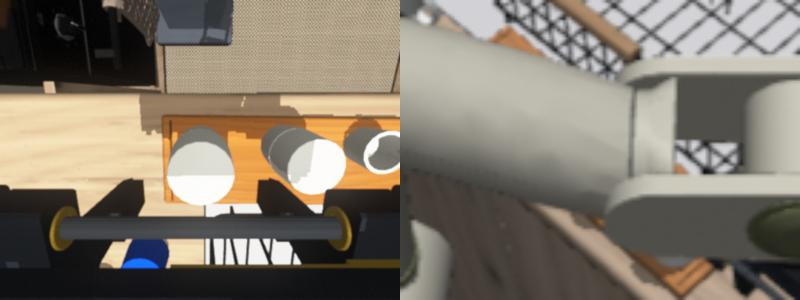

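The left view shows the 67 pair at (200,165) and the 59 pair at (305,165), both stacked straight. One last top check of all four places.

```bash
python3 -c "
from h import *
t=cv2.imread('pics/tfin.png')
cv2.imwrite('pics/tf.png',cv2.resize(t[165:285,70:420],(798,274),interpolation=cv2.INTER_CUBIC))"
```

```text
(no output)
```

View pics/tf.png

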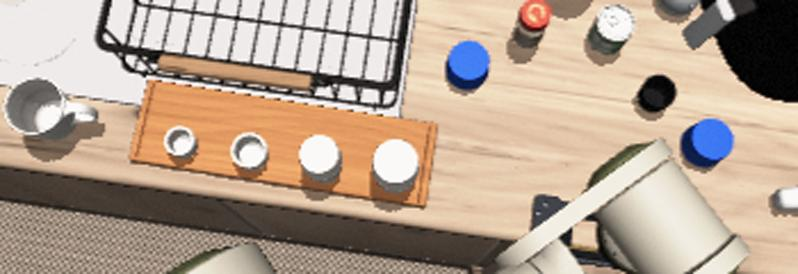

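The top view shows cups 43 (180,142) and 51 (249,150) mouth-up, the covered 59 pair (320,160) and the covered 67 pair (396,165), all on the board. No white cups are left on the worktop, and the bystanders are untouched.

```bash
python3 -c "
from cell import manip
print(manip.hand_in())"
```

```text
the job is handed in; nothing more can be done
None
```

I handed the job in at about 69 s: all four mouth-up cups are on the board, with 59 and 67 covered by their own partners rim on rim and 43 and 51 left uncovered because no partner was there; the last top view showed the cups in place and the mug, jar and tin where they were.

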